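Reset the tripped dry-block heater

TASK

The dry-block heater has tripped: push its sliding cover all the way across so that the round well lies open, reach a fingertip into that well and press the sunken round key fully down for at least a second, let it spring back up, and then push the cover all the way back over the round well. Do it all by pushing with the fingers: nothing is to be picked up, the key in the square well must not be pressed, and the small things standing round the heater stay standing where they are.

Things in the scene. Friction and masses are not known exactly. Their poses are not given: they have to be found in the camera images.
- heater: White bench instrument, fixed, 200 (x) x 250 (y) mm, deck 56 mm above the worktop. Origin: centre of its underside. x points from the front (dark display, towards the robot) to the rear (aluminium block with tube holes, top 72 mm high, 30 to 86 mm behind the origin), y to its left, z up. Two wells lie in the deck 35 mm in front of the origin: round one 50 mm to the left, square one 50 mm to the right.
- round_well (a point): Centre of the mouth of the round well, at deck height (fixed on the heater). The well is 50 mm across and 24 mm deep; in it sits the round key, 34 mm across, whose flat face is 15 mm below the deck when up and 21 mm below when fully pressed.
- square_well (a point): Centre of the mouth of the square well, at deck height (fixed on the heater). 50 x 50 mm, 24 mm deep, with a square key 32 x 32 mm, face 15 mm below the deck; this key is not to be pressed.
- round_key (a joint): Travel of the round key in m: 0 up, 0.006 fully pressed straight down. Spring: starts to move at about 1.2 N, fully down at about 5 N, springs back when released.
- square_key (a joint): Travel of the square key in m: 0 up, 0.006 fully pressed; same spring. Must stay up.
- cover (a joint): Travel of the sliding cover in m, along the heater's -y (to its right): 0 = cover centred over the round well (left stop), 0.1 = centred over the square well (right stop), round well open. It starts within 12 mm of the left stop. It slides with about 2 N of friction, stays where it is left and cannot be lifted out of the rails.
- cover_top (a point): Centre of the cover's top, 16 mm above the deck. Grey cover with ribs, 92 mm long along heater y; its two upright end faces, 46 mm left and right of this point, 2 to 16 mm above the deck, are there to be pushed. It runs between two rails along y, 72 mm apart in the clear, 12 mm high, ending 107 mm left and right of the heater's origin; fingers fit down between them at each end of the cover.
- vial_0: Small clear vial with a white cap, 23 mm across, 48 mm high, standing loose in front of the heater. Origin: centre of its underside, z up.
- rubber_stopper: Brown-red rubber stopper, 26 mm across, 26 mm high, standing loose in front of the heater. Origin: centre of its underside, z up.
- dropper_bottle: Small brown dropper bottle with a black bulb, 32 mm across, 94 mm high, standing loose to the right of the heater. Origin: centre of its underside, z up.
- beaker_glass: Clear beaker, 55 mm across, 68 mm high, standing loose to the left of the heater. Origin: centre of its underside, z up.
Mind the look-alikes: they are no part of the job. What is meant by the dropper_bottle is not orange, purple or red, and is the smaller of those in its own colour.

How it is judged (in metres and radians):
On the way, in this order (a step that is already met when the one before it is completed fails the run):
1. the cover is pushed across to its right stop (within 10 mm), the round well open (value of joint cover above 0.09 m), for 0.2 s.
2. the round key is held fully down (at least 4.5 of 6 mm) by the robot's own fingers for 0.8 s, the cover still across (value of joint round_key above 0.0045 m and contact force between the fingers and heater above 0.5 N and value of joint cover above 0.08 m), for 0.8 s.
3. the round key has sprung back up (value of joint round_key below 0.0015 m), for 0.2 s.
4. the cover is back over the round well, within 10 mm of its left stop (value of joint cover below 0.01 m), for 0.2 s.
At the end, for the whole second after the job is handed in: The cover is within 10 mm of its left stop over the round well, both keys are up (within 1.5 mm), and the vial, stopper, dropper bottle and beaker stand upright within 20 mm of where they were (value of joint cover below 0.01 m and value of joint each of round_key, square_key below 0.0015 m and distance of each of vial_0, rubber_stopper, dropper_bottle, beaker_glass from where it was at the start of the episode below 0.02 m and angle between each of vial_0, rubber_stopper, dropper_bottle, beaker_glass's own z axis and vertical below 0.3 rad); the robot touches nothing.
It fails at once if the key in the square well is pressed by more than 2 mm (value of joint square_key above 0.002 m).
It fails at once if the small screw-cap vial is lifted, knocked over or shifted by more than 20 mm (distance of vial_0 from where it was at the start of the episode above 0.02 m or angle between vial_0's own z axis and vertical above 0.3 rad).
It fails at once if the rubber stopper is lifted, knocked over or shifted by more than 20 mm (distance of rubber_stopper from where it was at the start of the episode above 0.02 m or angle between rubber_stopper's own z axis and vertical above 0.3 rad).
It fails at once if the dropper bottle is lifted, knocked over or shifted by more than 20 mm (distance of dropper_bottle from where it was at the start of the episode above 0.02 m or angle between dropper_bottle's own z axis and vertical above 0.3 rad).
It fails at once if the beaker is lifted, knocked over or shifted by more than 20 mm (distance of beaker_glass from where it was at the start of the episode above 0.02 m or angle between beaker_glass's own z axis and vertical above 0.3 rad).
It also fails if it takes over 58 s, if anything falls off the work surface, if the arm or the gripper's body presses on something with over 40 N, if the wrist force passes 120 N, or if a joint passes its speed limit or range.

ROBOT

A 7-joint arm with a two-finger parallel gripper is mounted at the origin on a cart in front of the work surface, level with it; the furniture and walls round the work are solid. World frame = base frame: x ahead of the robot, y to its left, z up, the work surface at z = 0. Lengths are in mm, angles in rad, forces in N, time in s.
With the tool pointing down it reaches from about 400 to 875 mm from the base axis. Payload 4.4 kg.
Tool frame: the origin (TCP) lies at the very end of the fingers, on their centre line; the grasp point (between the pads) lies 19 mm behind it; y points along the fingers, x is the direction in which the jaws open and shut, and the axes are right-handed (so a half turn about y gives the same grasp; the last joint's range is limited). The gripper opens to 85 mm and grips with 20 to 120 N. Pads are 22 mm wide; open, the fingers measure 114 mm over their backs; the gripper's body (76 mm by 85 mm) begins 54 mm behind the grasp point. The pads swing forward as they close: fully open they stand 13 mm farther back than shut.
Start: joints at [1.219, 0.628, 0.038, 1.517, -0.027, 0.996, -0.02], TCP at [183.279, -623.64, 231.313] pointing down, gripper open.
Joint ranges: [-3.06, 3.06], [-0.37, 2.12], [-1.25, 1.32], [0.18, 2.47], [-1.1, 4.24], [0.23, 1.98], [-2.94, 2.94]. Speed limits (rad/s): [2.57, 2.57, 3.14, 3.14, 3.14, 3.14, 3.14].

INTERFACE

Orientations are given as [roll, pitch, yaw] about the fixed x, y, z axes, in that order (R = Rz(yaw) Ry(pitch) Rx(roll)).
In Python, from cell import ctrl, get_image, nets gives the robot as it stands. The module is installed in compiled form; this text tells all that it offers.
- The arm moves only by the tool step_arm, never from a script. Its argument "moves" is text: rows parted by semicolons, each of 7 numbers parted by spaces: the shift along the tool's x, y, z normalised to -1 to 1, where 1 is 0.05 m, then the turn, a rotation vector about the tool's x, y, z normalised to -1 to 1, where 1 is 0.12 rad, then the opening, from 0 (shut) to 1 (fully open). A call has 1 to 20 rows; each row shifts and turns the commanded pose from where the row before left it, along the tool's axes as they then stand; what a row does not reach is not made up. A row lasts 1/10 s, in which the tool goes at most 50 mm and 8.59 degrees, less where a joint would pass 70% of its speed; a pose out of reach is approached as far as the arm can. A call with a number of a shift or a turn outside -1 to 1 is refused whole. A call with a gripper value outside its range is refused whole. The fingers move at their own pace and stop on an object; the grip force is fixed at half the most. Time passes only in rows, so rows that do not move let the fingers close. It gives the time, the measured TCP pose, the force and the opening at its end, in the units of the state.
- ctrl.read_state(): the state, without advancing time (a new reading comes with each control period).
- get_image(name): name is "scene" or "top" or "wrist"; returns a dict with "color" (480x640x3 uint8, blue, green, red), "vertical_fov" (degrees; the focal length in pixels is half the picture's height over the tangent of half this angle, whatever the lens; pixels are square), "cx", "cy" (the principal point, pixels), "k1" (the pictures are not rectified: a ray, as slopes to the right and down, at radius r is drawn at 1 + k1 r^2 times it, then the intrinsics apply), "R" (3x3) and "t" (3): a world point X has camera coordinates R X + t; the wrist camera has in their place "T_tool_cam" (4x4, takes a point from camera to tool coordinates, whose origin is the TCP and whose axes are the tool frame's). Camera axes: x right, y down, z forward; pixel columns grow to the right and rows downward; lengths in mm; the calibration is good to about 2 mm. A picture is of the moment at which its call begins: read the wrist's pose just before it. There is no depth.
- ctrl.finish_job(): hands the job in, once; it reports no verdict.
Trained networks look in a picture, given as the dict that the camera call returned (one of the last four; its "shot" number tells which), for a name from the list of things; names that differ only in an ending like _2 or _b are one class to them, and where a whole thing is asked for, a point or a joint stands for the part that bears it (a point fixed in the world has none). Each returns a list of dicts, best first, with "conf" (0 to 1); they miss things now and then, are a little off and sometimes report something else, mostly with a low value. They report only what shows in the picture. A call takes as long as a camera call. They do not tell look-alikes from the thing itself.
- nets.find_in(picture, target): "position" ([x, y, z] in mm, in world coordinates, good to about 4 mm: the middle of the surface that is visible of it).
- nets.cut_out(picture, target): "pixels" (480x640 bool, what is visible of it).
- nets.place_of(picture, target): "position" ([x, y, z] in mm, in world coordinates, good to about 4 mm: a listed point, or the origin of a listed thing).
The state is a dict: "clock": time; "qpos": joint angles; "qd": joint speeds; "tau": joint torques, N m; "eef_pos": TCP position; "tool_rot": TCP orientation; "force": force on the tool from outside, world axes, zero at the start; "torque": the same for the moment, N m; "width": finger opening in mm.
Only numpy, scipy, OpenCV 4.12 (cv2) and the standard library are available. Lean on these libraries where they do the work, as an engineer would, in place of code of your own. Each camera call takes 0.05 s, during which the arm holds its last target.

## Working session

There is one attempt and no reset: what is moved stays moved. The work goes in short steps, Python scripts to look and compute and a tool call to move; the robot and the scene stay as the last step left them, time stands still between calls to the robot, and variables do not carry over. Pictures are saved under pics/ and viewed, and the job is handed in when it is done.

Besides the shell and the picture viewer there is one more tool, called after "Call:" by a JSON object that holds its "fn" and its "kwargs", one argument or row to a line. step_arm: Moves the arm, as the interface text tells. Scaled input: -1 to 1 covers 0.05 m each way for a shift and 0.12 rad each way for a turn. Its arguments: {"type":"object","properties":{"moves":{"type":"string"}},"required":["moves"]}

```bash
ls; mkdir -p pics; cat > h.py <<'E'
import numpy as np, cv2
from cell import ctrl,get_image,nets
np.set_printoptions(precision=2,suppress=True)
E
python3 - <<'E'
from h import *
s=ctrl.read_state(); print({k:np.round(v,3) for k,v in s.items()})
for n in ("scene","top"):
    p=get_image(n); cv2.imwrite(f"pics/{n}0.png",p["color"]); print(n,p["vertical_fov"],p["cx"],p["cy"],p["k1"],p["R"],p["t"])
    for t in ("heater","round_well","square_well","cover_top","vial_0","rubber_stopper","dropper_bottle","beaker_glass"):
        print(t,[(np.round(d["position"]),round(d["conf"],2)) for d in nets.place_of(p,t)][:5])
E
```

```text
pics
{'clock': np.float64(0.0), 'qpos': array([ 1.22,  0.63,  0.04,  1.52, -0.03,  1.  , -0.02]), 'qd': array([-0., -0., -0.,  0.,  0., -0.,  0.]), 'tau': array([ -0.  , -56.34,   1.23, -19.34,   0.01,   0.01,  -0.  ]), 'eef_pos': array([ 183.13, -623.02,  230.39]), 'tool_rot': array([-1.57,  0.  , -1.28]), 'force': array([-0.11, -0.11, -0.87]), 'torque': array([-0.06, -0.04,  0.02]), 'width': np.float64(85.353)}
scene 46.79341020563371 316.17952252717186 235.98812024325147 -0.14047186107831708 [[-0.55 -0.83  0.  ]
 [-0.37  0.24 -0.9 ]
 [ 0.75 -0.49 -0.44]] [323.71 262.91 746.71]
heater [(array([522.,  19.,  -1.]), 0.94)]
round_well [(array([505.,  78.,  58.]), 0.68), (array([ 487., -180.,   -1.]), 0.65)]
square_well [(array([474., -15.,  56.]), 0.73)]
cover_top [(array([503.,  76.,  72.]), 0.85)]
vial_0 [(array([413., 140.,  -3.]), 0.75)]
rubber_stopper [(array([354.,  -5.,  -3.]), 0.46)]
dropper_bottle [(array([ 420., -195.,   -6.]), 0.97), (array([ 489., -185.,   -3.]), 0.94), (array([ 530., -266.,   -1.]), 0.83), (array([ 559., -187.,   -0.]), 0.69), (array([ 453., -265.,    2.]), 0.63)]
beaker_glass [(array([640., 213.,  -0.]), 0.58)]
top 42.37422463335773 321.1109493660433 241.264554228113 0.00586005279578293 [[ 0.01 -1.    0.01]
 [-0.99 -0.02 -0.11]
 [ 0.11 -0.01 -0.99]] [  21.27  557.05 1200.05]
heater [(array([526.,  18.,   3.]), 0.77)]
round_well [(array([507.,  78.,  56.]), 0.62)]
square_well [(array([475., -15.,  56.]), 0.64)]
cover_top [(array([507.,  72.,  73.]), 0.96)]
vial_0 [(array([418., 138.,   3.]), 0.54)]
rubber_stopper [(array([355.,  -4.,  -3.]), 0.62)]
dropper_bottle [(array([ 536., -273.,   -5.]), 0.76), (array([ 418., -197.,    2.]), 0.62), (array([ 451., -259.,   -1.]), 0.58), (array([ 560., -192.,    0.]), 0.57), (array([ 487., -178.,   -2.]), 0.56)]
beaker_glass [(array([639., 209.,   0.]), 0.93)]
```

View pics/scene0.png

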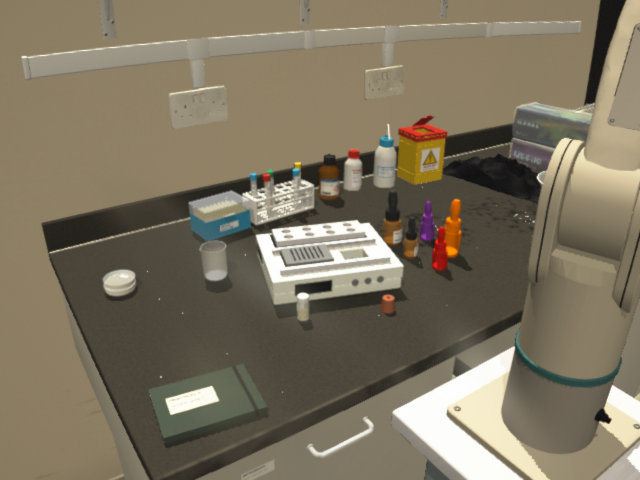

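View pics/top0.png

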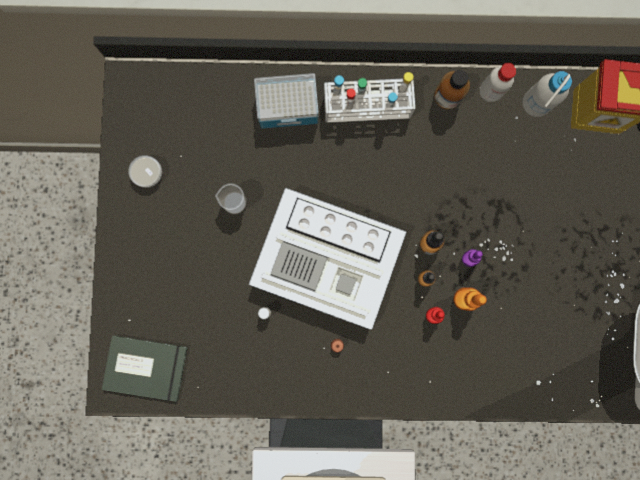

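The scene shows the heater at about (328,262), with its display facing the robot, a vial at (303,307) and a stopper at (388,304). The beaker is at (214,261).

Candidates for the dropper bottle in the top image:
- red (436,315)
- orange (468,299)
- purple (472,257)
- large brown (431,242)
- small brown (427,278)

The small brown one fits the description. Next I'll refine the heater pose and check that choice in a crop.

```bash
cat >> h.py <<'E'
def proj(p,X,R=None,t=None):
    R=np.array(p["R"]) if R is None else R; t=np.array(p["t"]) if t is None else t
    c=np.atleast_2d(X)@np.array(R).T+t; s=c[:,:2]/c[:,2:]
    f=240/np.tan(np.radians(p["vertical_fov"])/2)
    s=s*(1+p["k1"]*(s**2).sum(1,keepdims=True)); return s*f+[p["cx"],p["cy"]]
def H(pose,P):
    x,y,a=pose;P=np.atleast_2d(P).astype(float);c,s=np.cos(a),np.sin(a)
    return np.c_[x+c*P[:,0]-s*P[:,1],y+s*P[:,0]+c*P[:,1],P[:,2]]
def tocam_wrist(p,st):
    from scipy.spatial.transform import Rotation as Ro
    T=np.eye(4);T[:3,:3]=Ro.from_euler('xyz',st["tool_rot"]).as_matrix();T[:3,3]=st["eef_pos"]
    M=np.linalg.inv(T@np.array(p["T_tool_cam"]));return M[:3,:3],M[:3,3]
def overlay(p,pose,cov=None,R=None,t=None):
    im=p["color"].copy()
    def poly(P,col): 
        q=proj(p,H(pose,P),R,t); cv2.polylines(im,[np.round(q*8).astype(int).reshape(-1,1,2)],True,col,1,cv2.LINE_AA,3)
    box=lambda x0,x1,y0,y1,z:[[x0,y0,z],[x1,y0,z],[x1,y1,z],[x0,y1,z]]
    poly(box(-100,100,-125,125,56),(0,255,0)); poly(box(-60,-10,-75,-25,56),(255,0,0))
    th=np.linspace(0,2*np.pi,30); poly(np.c_[-35+25*np.cos(th),50+25*np.sin(th),56+0*th],(255,0,255))
    if cov is not None: poly(box(-65,-5,50-cov-46,50-cov+46,72),(0,0,255))
    return im
E
python3 - <<'E'
from h import *
from scipy.optimize import minimize
pics={n:get_image(n) for n in("top","scene")}
masks={n:nets.cut_out(p,"heater")[0]["pixels"].astype(np.uint8) for n,p in pics.items()}
box=lambda x0,x1,y0,y1,zs:[[x,y,z] for x in(x0,x1) for y in(y0,y1) for z in zs]
body=box(-100,100,-125,125,(0,56)); blk=box(30,86,-80,80,(72,))
def sil(p,pose):
    m=np.zeros((480*2,640*2),np.uint8)
    for P in(body,blk):
        h=cv2.convexHull((proj(p,H(pose,P))*2).astype(np.float32)); cv2.fillConvexPoly(m,np.round(h*16).astype(int),1,shift=4)
    return m
big={n:cv2.resize(m,None,fx=2,fy=2,interpolation=0) for n,m in masks.items()}
def cost(q,ns):
    return sum((sil(pics[n],(q[0],q[1],q[2]/100))!=big[n]).sum() for n in ns)
for ns in(("top",),("scene",),("top","scene")):
    r=minimize(cost,[524,18,-33],args=(ns,),method="Nelder-Mead",options=dict(initial_simplex=[[524,18,-33],[532,18,-33],[524,26,-33],[524,18,-27]]))
    print(ns,r.x,r.fun,sum(big[n].sum() for n in ns))
pose=(r.x[0],r.x[1],r.x[2]/100); 
np.save("pose.npy",pose)
a=overlay(pics["top"],pose,5)[170:350,230:480]; b=overlay(pics["scene"],pose,5)[180:330,240:480]
cv2.imwrite("pics/ov0.png",cv2.resize(a,None,fx=3,fy=3)); cv2.imwrite("pics/ov1.png",cv2.resize(b,None,fx=3,fy=3))
E
```

```text
('top',) [520.83  15.91 -33.48] 737.0 53684
('scene',) [530.46  16.2  -34.2 ] 2074.0 37252
('top', 'scene') [521.78  17.23 -34.18] 4203.0 90936
```

View pics/ov0.png

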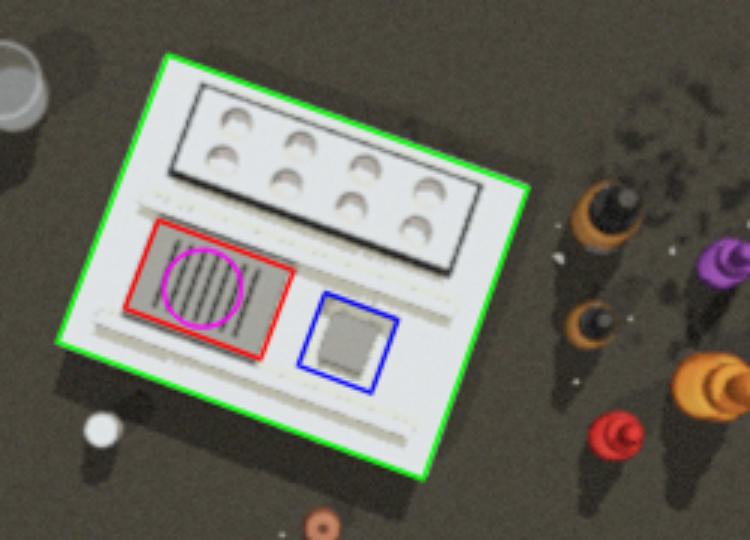

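View pics/ov1.png

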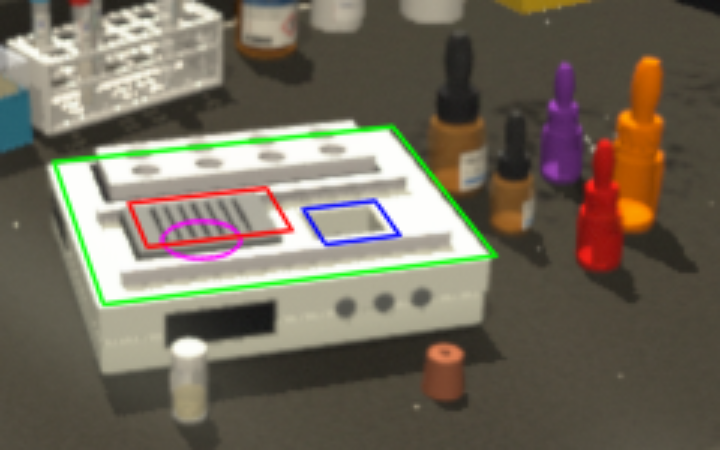

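The small brown bottle at (512,185) in the crop is clearly the smaller of the two brown ones, so that's the one. It, the vial and the stopper all stand clear of the heater. Next I'll shut the gripper and swing over.

Call:
{"fn": "step_arm", "kwargs": {
  "moves": "0 0 0.94 0 -0.6 0 0; 0 0 0.94 0 -0.6 0 0"
}}

```text
clock: 1.3
eef_pos: [271.6, -594.9, 231.4]
tool_rot: [-1.572, -0.001, -1.143]
force: [1.6, -0.5, -0.0]
width: 58.9
```

Call:
{"fn": "step_arm", "kwargs": {
  "moves": "0 0 0.94 0 -0.6 0 0; 0 0 0.94 0 -0.6 0 0; 0 0 0.94 0 -0.6 0 0; 0 0 0.94 0 -0.6 0 0; 0 0 0.94 0 -0.6 0 0; 0 0 0.94 0 -0.6 0 0; 0 0 0.94 0 -0.6 0 0; 0 0 0.94 0 -0.6 0 0; 0 0 0.94 0 -0.6 0 0; 0 0 0.94 0 -0.6 0 0; 0 0 0.94 0 -0.6 0 0; 0 0 0 0 0 0 0; 0 0 0 0 0 0 0"
}}

```text
clock: 2.6
eef_pos: [627.6, -234.4, 231.3]
tool_rot: [-1.571, 0.0, -0.346]
force: [0.3, -1.0, 0.5]
width: 0.1
```

Call:
{"fn": "step_arm", "kwargs": {
  "moves": "-0.73 0 0.67 0 0 0 0; -0.73 0 0.67 0 0 0 0; -0.73 0 0.67 0 0 0 0; -0.73 0 0.67 0 0 0 0; -0.73 0 0.67 0 0 0 0; -0.73 0 0.67 0 0 0 0; 0 0 0 0 0 0 0; 0 0 0 0 0 0 0"
}}

```text
clock: 3.4
eef_pos: [490.0, 26.7, 231.8]
tool_rot: [-1.572, -0.001, -0.349]
force: [0.0, -0.2, 0.0]
width: 0.5
```

```bash
python3 - <<'E'
from h import *
st=ctrl.read_state();p=get_image("wrist")
R,t=tocam_wrist(p,st)
print(st["eef_pos"],st["tool_rot"])
im=overlay(p,(523,17,-.338),3,R,t)
cv2.imwrite("pics/w0.png",im)
for n in("round_well","square_well","cover_top","heater"): print(n,[(d["position"],d["conf"]) for d in nets.place_of(p,n)[:2]])
E
```

```text
[489.97  26.67 231.77] [-1.57 -0.   -0.35]
round_well [([509.0, 79.1, 53.2], 0.89), ([354.3, -4.8, -0.1], 0.24)]
square_well []
cover_top [([509.6, 73.0, 67.8], 0.86)]
heater [([534.2, 19.9, 2.0], 0.65)]
```

View pics/w0.png

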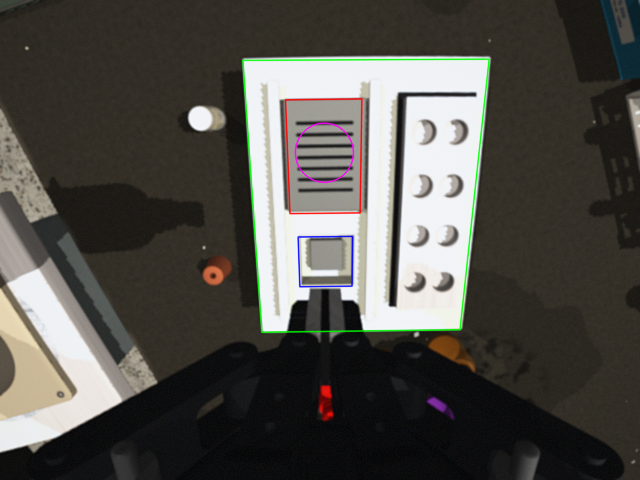

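The overlay fits the wrist view to within about 1–2 mm, with the cover about 3 mm from its stop. I'll go to the cover's left end and then descend.

Call:
{"fn": "step_arm", "kwargs": {
  "moves": "0 0 0.8 0 -0.09 0 0; 0 0 0.8 0 0 0 0; 0 0 0.8 0 0 0 0; 0 0 0 0 0 0 0; 0 0.8 0 0 0 0 0; 0 0.8 0 0 0 0 0; 0 0.6 0 0 0 0 0; 0 0 0 0 0 0 0; 0 0 0 0 0 0 0"
}}

```text
clock: 4.55
eef_pos: [530.5, 139.7, 121.4]
tool_rot: [-1.571, 0.0, -0.34]
force: [-0.7, -0.4, 1.0]
width: -0.2
```

```bash
cat >> h.py <<'E'
def hp(pose=(523,17,-.338)):
    st=ctrl.read_state();x,y,a=pose;d=st["eef_pos"]-np.array([x,y,0]);c,s=np.cos(a),np.sin(a)
    print("heater frame tcp",np.array([c*d[0]+s*d[1],-s*d[0]+c*d[1],d[2]]),"rot",st["tool_rot"],"F",st["force"],"t",st["clock"]);return st
E
python3 - <<'E'
from h import *
st=hp();p=get_image("wrist")
R,t=tocam_wrist(p,st)
cv2.imwrite("pics/w1.png",overlay(p,(523,17,-.338),3,R,t))
E
```

```text
heater frame tcp [-33.59 118.21 121.44] rot [-1.57  0.   -0.34] F [-0.68 -0.36  0.99] t 4.55
```

View pics/w1.png

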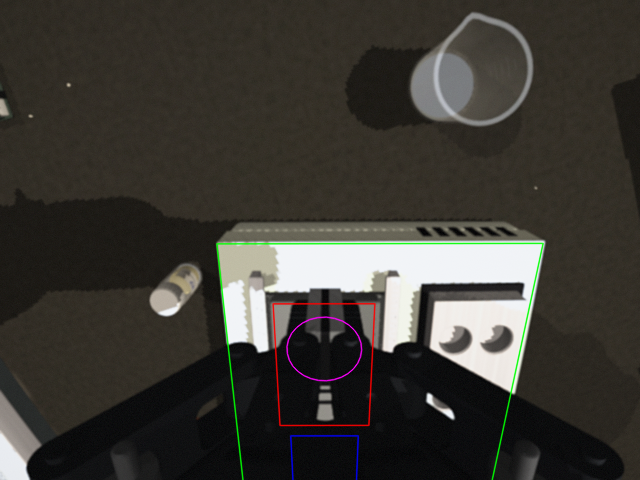

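Call:
{"fn": "step_arm", "kwargs": {
  "moves": "0 0.6 0 0 0 0 0; 0 0.4 0 0 0 0 0; 0 0.18 0 0 0 0 0; 0 0 0 0 0 0 0; 0 0 0 0 0 0 0"
}}

```text
clock: 5.1
eef_pos: [531.3, 140.9, 63.7]
tool_rot: [-1.569, -0.002, -0.338]
force: [-0.5, -0.2, 0.9]
width: 0.1
```

Call:
{"fn": "step_arm", "kwargs": {
  "moves": "-0.03 0 -0.2 0 0 0 0; 0 0 -0.2 0 0 0 0; 0 0 -0.2 0 0 0 0; 0 0 -0.2 0 0 0 0; 0 0 -0.2 0 0 0 0; 0 0 -0.2 0 0 0 0; 0 0 -0.2 0 0 0 0; 0 0 -0.2 0 0 0 0; 0 0 -0.2 0 0 0 0; 0 0 0 0 0 0 0"
}}

```text
clock: 6.1
eef_pos: [497.6, 53.7, 62.1]
tool_rot: [-1.573, 0.002, -0.341]
force: [-0.3, 0.2, -0.1]
width: -0.2
```

```bash
python3 - <<'E'
from h import *
st=hp()
E
```

```text
heater frame tcp [-36.11  26.22  62.07] rot [-1.57  0.   -0.34] F [-0.32  0.23 -0.14] t 6.1
```

Call:
{"fn": "step_arm", "kwargs": {
  "moves": "0 0 -0.15 0 0 0 0; 0 0 -0.1 0 0 0 0; 0 0 -0.06 0 0 0 0; 0 0 0 0 0 0 0; 0 0 0 0 0 0 0"
}}

```text
clock: 6.6
eef_pos: [493.3, 41.1, 62.2]
tool_rot: [-1.572, 0.001, -0.339]
force: [-0.3, 0.4, 0.2]
width: -0.2
```

```bash
python3 - <<'E'
from h import *
st=hp();p=get_image("top")
a=overlay(p,(521.3,16.5,-.338),97)
cv2.imwrite("pics/t1.png",np.hstack([cv2.resize(i[180:340,240:420],None,fx=2.2,fy=2.2) for i in(p["color"],a)]))
p=get_image("wrist");R,t=tocam_wrist(p,st);cv2.imwrite("pics/w2.png",overlay(p,(523,17,-.338),97,R,t))
E
```

```text
heater frame tcp [-36.    12.87  62.19] rot [-1.57  0.   -0.34] F [-0.3   0.39  0.2 ] t 6.6
```

View pics/t1.png

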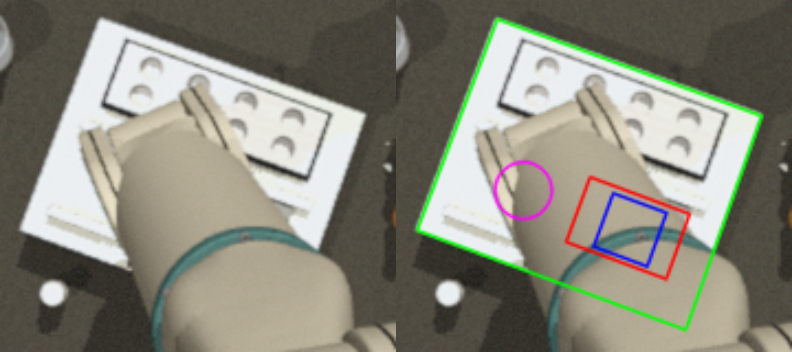

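View pics/w2.png

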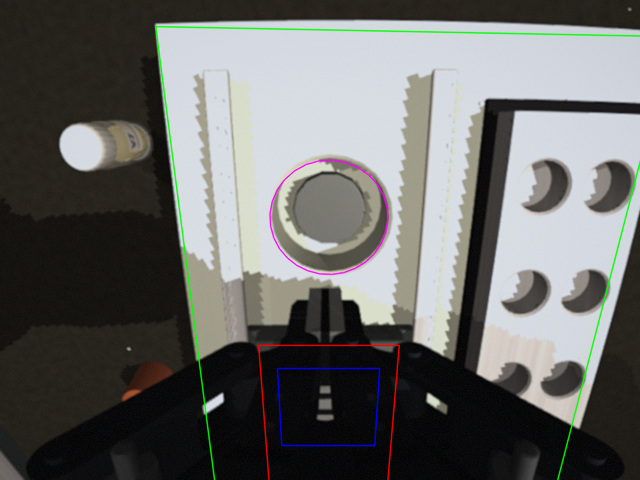

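The round well is open, seen at (330,215), and matches the model to within about 1–2 mm. I'll push on gently until the stop is felt.

Call:
{"fn": "step_arm", "kwargs": {
  "moves": "0 0 -0.06 0 0 0 0; 0 0 -0.05 0 0 0 0; 0 0 0 0 0 0 0; 0 0 0 0 0 0 0"
}}

```text
clock: 7.1
eef_pos: [492.1, 36.9, 62.4]
tool_rot: [-1.57, -0.0, -0.338]
force: [0.7, 3.2, -1.4]
width: -0.1
```

```bash
python3 - <<'E'
from h import *
hp()
E
```

```text
heater frame tcp [-35.71   8.53  62.37] rot [-1.57 -0.   -0.34] F [ 0.74  3.24 -1.37] t 7.1
```

Call:
{"fn": "step_arm", "kwargs": {
  "moves": "0 0 -0.05 0 0 0 0; 0 0 -0.03 0 0 0 0; 0 0 0 0 0 0 0; 0 0 0 0 0 0 0"
}}

```text
clock: 7.5
eef_pos: [492.1, 36.7, 62.5]
tool_rot: [-1.565, -0.002, -0.335]
force: [2.4, 10.5, -2.6]
width: -0.1
```

```bash
python3 - <<'E'
from h import *
hp()
E
```

```text
heater frame tcp [-35.69   8.38  62.5 ] rot [-1.56 -0.   -0.34] F [ 2.39 10.51 -2.64] t 7.5
```

The stop is reached: the force rises to 10 N with no more motion. That puts the well about 1.4 mm further along +y than in my model. I'll back off, rise and centre over the well.

Call:
{"fn": "step_arm", "kwargs": {
  "moves": "0 0 0.2 0 0 0 0; 0 -0.3 0 0 0 0 0; 0 0 0.4 0 0 0 0; 0 0 0.34 0 0 0 0; 0 0 0 0 0 0 0; 0 0 0 0 0 0 0; 0 0 0 0 0 0 0"
}}

```text
clock: 8.2
eef_pos: [505.5, 75.4, 77.1]
tool_rot: [-1.573, 0.001, -0.34]
force: [-0.0, 0.1, -0.3]
width: 0.2
```

```bash
python3 - <<'E'
from h import *
st=hp()
p=get_image("wrist");R,t=tocam_wrist(p,st);cv2.imwrite("pics/w3.png",overlay(p,(523.5,18.3,-.338),98,R,t))
E
```

```text
heater frame tcp [-35.89  49.24  77.09] rot [-1.57  0.   -0.34] F [-0.02  0.1  -0.27] t 8.2
```

View pics/w3.png

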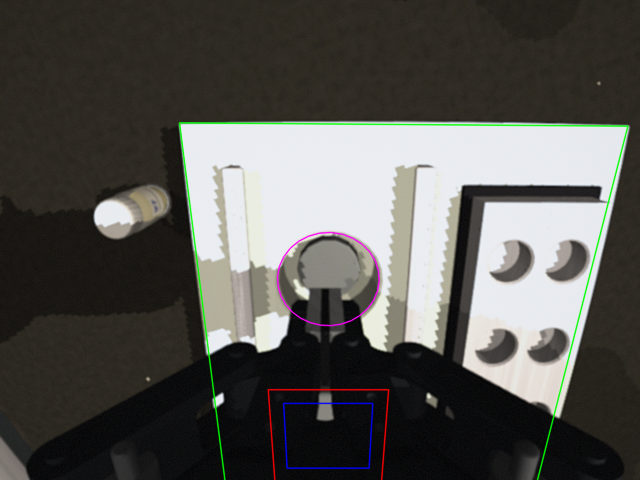

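Call:
{"fn": "step_arm", "kwargs": {
  "moves": "0.03 0 0.04 0 0 0 0; 0 0.4 0 0 0 0 0; 0 0.2 0 0 0 0 0; 0 0 0 0 0 0 0; 0 0 0 0 0 0 0; 0 0 0 0 0 0 0"
}}

```text
clock: 8.85
eef_pos: [508.6, 78.4, 47.8]
tool_rot: [-1.57, -0.001, -0.338]
force: [1.0, -0.2, 0.8]
width: 0.2
```

```bash
python3 - <<'E'
from h import *
hp()
E
```

```text
heater frame tcp [-33.94  53.14  47.76] rot [-1.57 -0.   -0.34] F [ 1.03 -0.2   0.78] t 8.85
```

In the well with no contact. Pressing down in small steps.

Call:
{"fn": "step_arm", "kwargs": {
  "moves": "0 0.1 0 0 0 0 0; 0 0.06 0 0 0 0 0; 0 0.04 0 0 0 0 0; 0 0.04 0 0 0 0 0; 0 0 0 0 0 0 0; 0 0 0 0 0 0 0"
}}

```text
clock: 9.45
eef_pos: [508.7, 78.4, 35.6]
tool_rot: [-1.57, -0.001, -0.338]
force: [0.8, -0.5, 3.7]
width: 0.1
```

Call:
{"fn": "step_arm", "kwargs": {
  "moves": "0 0.04 0 0 0 0 0; 0 0.03 0 0 0 0 0; 0 0 0 0 0 0 0; 0 0 0 0 0 0 0"
}}

```text
clock: 9.85
eef_pos: [508.8, 78.4, 34.5]
tool_rot: [-1.57, -0.002, -0.338]
force: [-4.2, -1.3, 31.2]
width: -0.0
```

Bottomed out, since 31 N is well past the 5 N spring. I'll ease off slightly and hold.

Call:
{"fn": "step_arm", "kwargs": {
  "moves": "0 -0.02 0 0 0 0 0; 0 0 0 0 0 0 0; 0 0 0 0 0 0 0; 0 0 0 0 0 0 0; 0 0 0 0 0 0 0; 0 0 0 0 0 0 0; 0 0 0 0 0 0 0; 0 0 0 0 0 0 0; 0 0 0 0 0 0 0; 0 0 0 0 0 0 0; 0 0 0 0 0 0 0; 0 0 0 0 0 0 0; 0 0 0 0 0 0 0; 0 0 0 0 0 0 0; 0 0 0 0 0 0 0; 0 0 0 0 0 0 0; 0 0 0 0 0 0 0"
}}

```text
clock: 11.55
eef_pos: [508.8, 78.4, 34.7]
tool_rot: [-1.57, -0.002, -0.338]
force: [-2.8, -0.7, 22.4]
width: 0.1
```

Call:
{"fn": "step_arm", "kwargs": {
  "moves": "0 -0.3 0 0 0 0 0; 0 -0.6 0 0 0 0 0; 0 -0.6 0 0 0 0 0; 0 0 0 0 0 0 0; 0 0 0 0 0 0 0; 0 0 0 0 0 0 0; 0 0 0 0 0 0 0"
}}

```text
clock: 12.25
eef_pos: [507.3, 78.2, 106.7]
tool_rot: [-1.572, 0.002, -0.338]
force: [-0.8, -0.3, 0.3]
width: 0.1
```

```bash
python3 - <<'E'
from h import *
st=hp()
p=get_image("wrist");cv2.imwrite("pics/w4.png",p["color"])
E
```

```text
heater frame tcp [-35.1   52.5  106.68] rot [-1.57  0.   -0.34] F [-0.84 -0.35  0.35] t 12.25
```

View pics/w4.png

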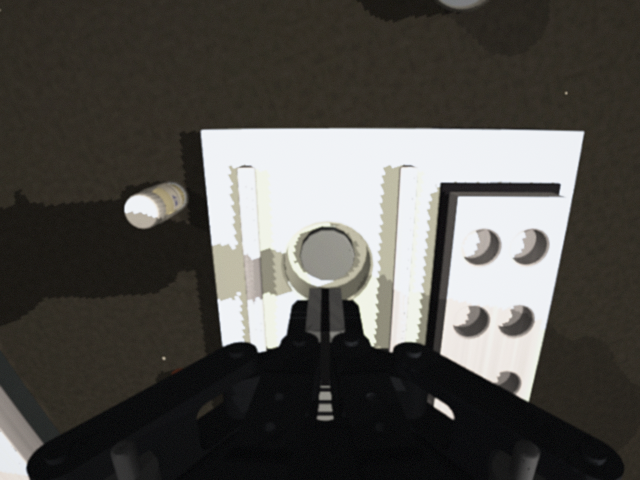

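The well and the key at (328,252) are clear and the vial still stands. I'll cross over to the cover's right end.

Call:
{"fn": "step_arm", "kwargs": {
  "moves": "0 0 -0.84 0 0 0 0; 0 0 -0.84 0 0 0 0; 0 0 -0.84 0 0 0 0; 0 0 -0.84 0 0 0 0; 0 0 0 0 0 0 0; 0 0 0 0 0 0 0; 0 0 0 0 0 0 0"
}}

```text
clock: 13.0
eef_pos: [453.1, -78.9, 107.6]
tool_rot: [-1.57, 0.0, -0.337]
force: [-0.4, 0.2, 0.6]
width: 0.3
```

```bash
python3 - <<'E'
from h import *
st=hp()
p=get_image("wrist");R,t=tocam_wrist(p,st);cv2.imwrite("pics/w5.png",overlay(p,(523.5,18.3,-.338),100,R,t))
p=get_image("scene");cv2.imwrite("pics/s5.png",cv2.resize(overlay(p,(525,18,-.338),100)[160:340,200:500],None,fx=2.6,fy=2.6))
E
```

```text
heater frame tcp [ -34.19 -113.64  107.6 ] rot [-1.57  0.   -0.34] F [-0.44  0.17  0.57] t 13.0
```

View pics/w5.png

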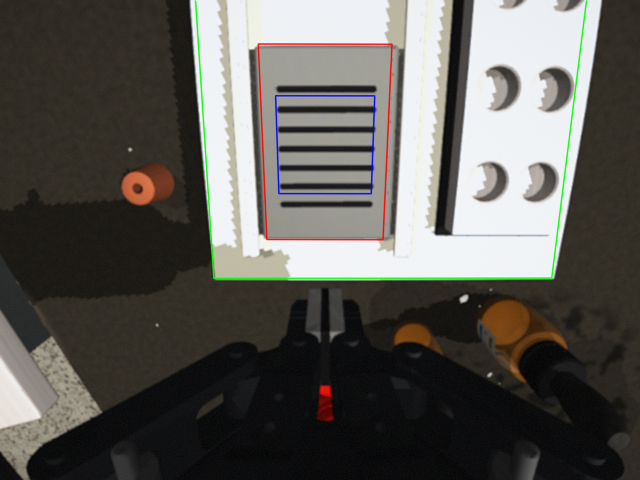

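View pics/s5.png

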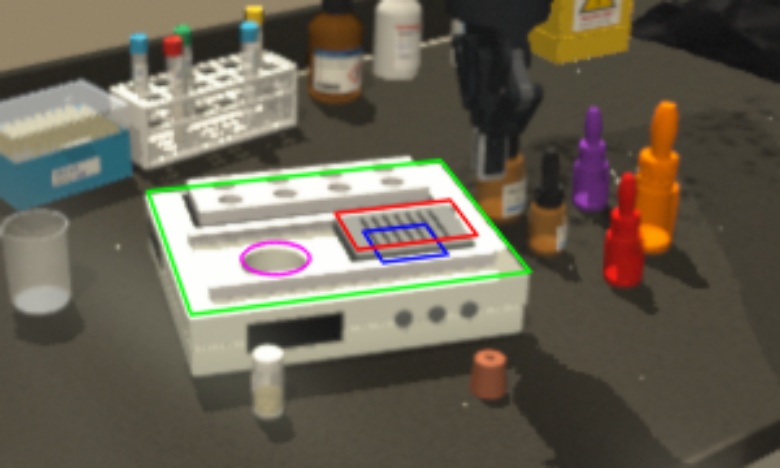

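The cover is at its right stop in both views and all the objects are standing. Descending outside its right face.

Call:
{"fn": "step_arm", "kwargs": {
  "moves": "0 0 -0.06 0 0 0 0; 0 0.4 0 0 0 0 0; 0 0.3 0 0 0 0 0; 0 0.2 0 0 0 0 0; 0 0 0 0 0 0 0; 0 0 0 0 0 0 0; 0 0 0 0 0 0 0"
}}

```text
clock: 13.8
eef_pos: [452.0, -82.8, 63.4]
tool_rot: [-1.571, -0.001, -0.338]
force: [0.3, -0.7, -0.2]
width: 0.4
```

```bash
python3 - <<'E'
from h import *
st=hp()
p=get_image("wrist");cv2.imwrite("pics/w6.png",p["color"])
E
```

```text
heater frame tcp [ -33.88 -117.73   63.35] rot [-1.57 -0.   -0.34] F [ 0.3  -0.71 -0.22] t 13.8
```

View pics/w6.png

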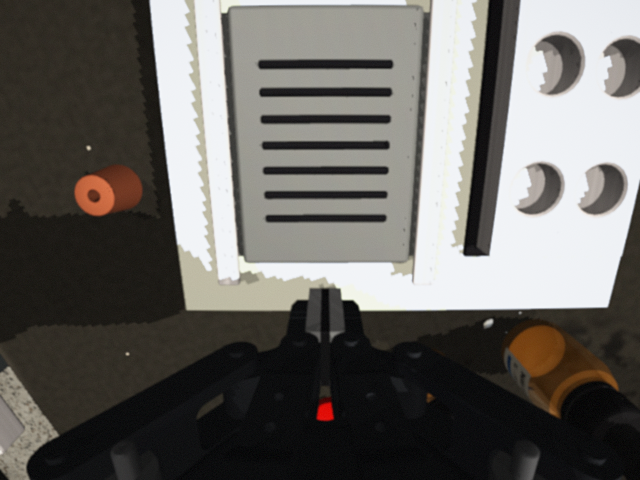

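The fingertip is in front of the cover's right face, which is at (325,262). Pushing back.

Call:
{"fn": "step_arm", "kwargs": {
  "moves": "-0.02 0 0.2 0 0 0 0; 0 0 0.2 0 0 0 0; 0 0 0.2 0 0 0 0; 0 0 0.2 0 0 0 0; 0 0 0.2 0 0 0 0; 0 0 0.2 0 0 0 0; 0 0 0.2 0 0 0 0; 0 0 0.2 0 0 0 0; 0 0 0.2 0 0 0 0; 0 0 0.2 0 0 0 0; 0 0 0.08 0 0 0 0; 0 0 0.06 0 0 0 0; 0 0 0 0 0 0 0; 0 0 0 0 0 0 0"
}}

```text
clock: 15.25
eef_pos: [486.4, 18.7, 62.8]
tool_rot: [-1.57, -0.0, -0.338]
force: [-0.5, -0.4, -0.8]
width: -0.5
```

```bash
python3 - <<'E'
from h import *
hp()
E
```

```text
heater frame tcp [-35.12 -10.59  62.78] rot [-1.57 -0.   -0.34] F [-0.48 -0.39 -0.77] t 15.25
```

Call:
{"fn": "step_arm", "kwargs": {
  "moves": "0 0 0.06 0 0 0 0; 0 0 0.05 0 0 0 0; 0 0 0.03 0 0 0 0; 0 0 0 0 0 0 0; 0 0 0 0 0 0 0"
}}

```text
clock: 15.75
eef_pos: [488.0, 23.7, 62.8]
tool_rot: [-1.573, 0.0, -0.339]
force: [-0.6, -5.1, 1.0]
width: 0.0
```

```bash
python3 - <<'E'
from h import *
hp()
E
```

```text
heater frame tcp [-35.25  -5.29  62.77] rot [-1.57  0.   -0.34] F [-0.65 -5.08  1.02] t 15.75
```

The tool stands where the left stop should be, with a 5 N reaction. I'll back off, rise and look.

Call:
{"fn": "step_arm", "kwargs": {
  "moves": "0 0 -0.2 0 0 0 0; 0 -0.6 0 0 0 0 0; 0 -0.9 0 0 0 0 0; 0 -0.9 -0.3 0 0 0 0; 0 -0.6 -0.9 0 0 0 0; 0 0 -0.9 0 0 0 0; 0 0 0 0 0 0 0; 0 0 0 0 0 0 0; 0 0 0 0 0 0 0"
}}

```text
clock: 16.65
eef_pos: [451.7, -79.2, 210.4]
tool_rot: [-1.57, -0.0, -0.337]
force: [-0.6, 0.4, 0.5]
width: -0.1
```

```bash
python3 - <<'E'
from h import *
st=hp()
p=get_image("wrist");R,t=tocam_wrist(p,st);cv2.imwrite("pics/w7.png",overlay(p,(523.5,18.3,-.338),0,R,t))
p=get_image("scene");cv2.imwrite("pics/s7.png",cv2.resize(p["color"][160:340,200:500],None,fx=2.6,fy=2.6))
for n in("vial_0","rubber_stopper","dropper_bottle","beaker_glass","cover_top"): print(n,[(np.round(d["position"]),round(d["conf"],2)) for d in nets.place_of(p,n)[:4]])
E
```

```text
heater frame tcp [ -35.34 -114.38  210.42] rot [-1.57 -0.   -0.34] F [-0.64  0.37  0.47] t 16.65
vial_0 [(array([412., 139.,   1.]), 0.77)]
rubber_stopper [(array([356.,  -5.,  -2.]), 0.64)]
dropper_bottle [(array([ 529., -262.,   -1.]), 0.83), (array([ 421., -193.,   -4.]), 0.8), (array([ 452., -262.,   -0.]), 0.8), (array([ 559., -186.,   -2.]), 0.71)]
beaker_glass [(array([641., 208.,   1.]), 0.58)]
cover_top [(array([504.,  78.,  68.]), 0.82)]
```

View pics/w7.png

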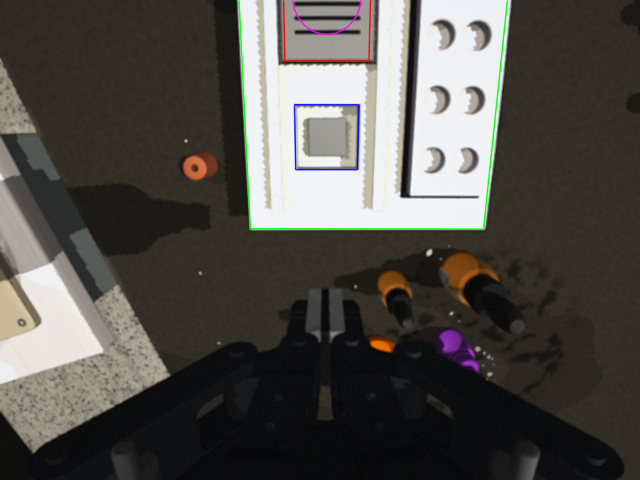

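View pics/s7.png

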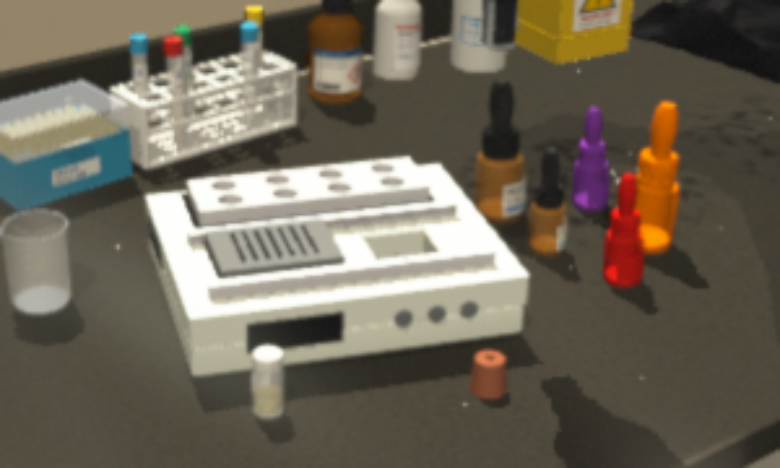

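The cover edge lies on the 0 mm overlay at (325,62) in the wrist view. The square key is up and all four objects stand where they were. The arm is clear, so I'm handing in.

```bash
python3 - <<'E'
from h import *
print(ctrl.finish_job())
E
```

```text
the job is handed in; nothing more can be done
None
```

I finished the whole sequence and handed the job in at about 16.8 s of the 58 s allowed; no verdict is reported.

- **Opening the cover:** I pushed it with shut fingers to its right stop, where the force rose to 10.5 N with no further motion.
- **Pressing the key:** I pressed the round key until it bottomed out and held it for about 1.7 s. The force was 31 N at first and 22 N while holding.
- **Closing the cover:** I released the key, then pushed the cover back until the tool met a 5 N reaction where the left stop should be.

**Last checks:**
- The wrist picture showed the cover on the 0 mm overlay, with the square key looking untouched.
- After release I judged the round key to be up from one wrist picture; its height was not measured.
- The scene picture showed the vial, stopper, dropper bottle and beaker standing where they began.
- The network positions for the vial, stopper and beaker were within about 5 mm of the start.

**Disagreements:**
- The top and scene cameras put the heater about 9 mm apart in x. I relied on the wrist view and on contact with the right stop, which showed my model to be 1.4 mm off along y.
- In the last picture, the small brown dropper bottle was not among the four network detections I printed. I judged it by eye only.

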